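Set the overhang of a busbar plate

TASK

Push the flat busbar plate up against the fence on the far side of the grey support block and slide it along to the right until 40 mm of it overhangs the block's right-hand end, so that the line scribed across the plate lies right over the block's edge and both bolt holes hang free. It should finish lying flat on the block with its long side flush against the fence. Only push it with the fingers, do not pick it up, and leave the other things where they are.

Things in the scene. Friction and masses are not known exactly. Their poses are not given: they have to be found in the camera images.
- block: grey support block fixed to the worktop, 140 (its x) x 260 (its y) x 30 mm high; origin at the centre of its underside. A steel fence 12 mm thick runs along its whole far (+x) side, 12 mm above the block's flat top, inner face at x = +58 mm. The ends are open; y = -130 mm is the right-hand end. Yaw -6 to +29 degrees
- block_edge (a point): point on the top edge of the block's right-hand end (block frame x = +23, y = -130, z = +30 mm), below the plate's middle line when the plate is against the fence; axes as the block's (y along the fence, to the left). A gantry beam crosses overhead 0.55 m above the worktop, from x = 0.58 m on: keep the wrist low over the block
- plate: loose flat aluminium busbar plate, 70 (its x) x 150 (its y) x 8 mm, 0.18 to 0.30 kg, lying askew on the block; origin at the centre of its underside. Two 12 mm bolt holes near its right-hand (-y) end. Against the fence its middle is at block x = +23 mm. Dry friction; while askew, a push at the middle of its near side can jam a corner on the fence: push the half that lags behind
- plate_center (a point): centre of the plate, half-way up its thickness (4 mm above its underside); axes as the plate's
- plate_end (a point): middle of the plate's right-hand (-y) end face, 75 mm from its centre, half-way up its thickness
- plate_line (a point): middle of the dark line scribed straight across the plate's top, 40 mm from its right-hand end (35 mm from its centre)
- nozzle: bystander: copper welding nozzle, 24 mm diameter, 32 mm high, standing loose on the block's top near its front right corner; origin at the centre of its underside
- lens_case: bystander: round white lens case, 47 mm diameter, 17 mm high, loose on the worktop behind the block; origin at the centre of its underside
- pliers: bystander: red-handled needle-nose pliers, 153 x 50 x 13 mm, loose on the worktop to the left of the block; origin at the centre of the underside
- tape: bystander: cream roll of masking tape, 96 mm diameter, 24 mm high, loose on the worktop behind the block to the right; origin at the centre of its underside
Things that resemble listed ones, but are neither listed nor needed, are in the scene too. There is more than one size of the plate; the job needs the larger.

How it is judged (in metres and radians):
At the end, for the whole second after the job is handed in: The plate lies flat and still on the block, its long side against the fence (gap at its middle under 4 mm, within 2.5 degrees of parallel), and overhangs the right-hand end by 40 mm, give or take 8 mm (y of plate_end in the frame of block between -0.178 and -0.162 m and x of plate_center in the frame of block between 0.019 and 0.026 m and angle between the y axis of plate and the y axis of block, either way round below 0.045 rad and z of plate_center in the frame of block between 0.031 and 0.037 m and angle between plate's own z axis and vertical below 0.03 rad and linear speed of plate below 0.01 m/s); the robot touches nothing.
It fails at once if the plate is lifted (more than 10 mm) or tipped instead of being slid (z of plate_center in the frame of block above 0.044 m or angle between plate's own z axis and vertical above 0.13 rad).
It fails at once if the plate falls off the block (height (world z) of plate_center below 0.025 m).
It fails at once if the nozzle on the block is moved more than 15 mm or knocked over (distance of nozzle from where it was at the start of the episode above 0.015 m or angle between nozzle's own z axis and vertical above 0.5 rad).
It fails at once if another loose thing (lens case, pliers, tape roll) is moved more than 15 mm (distance of any of lens_case, pliers, tape from where it was at the start of the episode above 0.015 m).
It also fails if it takes over 54 s, if anything falls off the work surface, if the arm or the gripper's body presses on something with over 40 N, if the wrist force passes 120 N, or if a joint passes its speed limit or range.

ROBOT

A 6-joint arm with a two-finger parallel gripper is mounted at the origin on a cart in front of the work surface, level with it; the furniture and walls round the work are solid. World frame = base frame: x ahead of the robot, y to its left, z up, the work surface at z = 0. Lengths are in mm, angles in rad, forces in N, time in s.
With the tool pointing down it reaches from about 275 to 875 mm from the base axis. Payload 12.5 kg.
Tool frame: the origin (TCP) lies midway between the tips of the shut fingers; the grasp point (between the pads) lies 19 mm behind it (manip.hold_point_z is the distance from the TCP to the grasp point, in mm); z points along the fingers, y is the line along which they close (so a half turn about z gives the same grasp; the last joint's range is limited). The gripper opens to 85 mm and grips with 20 to 120 N. Pads are 22 mm wide; open, the fingers measure 114 mm over their backs; the gripper's body (76 mm by 85 mm) begins 54 mm behind the grasp point. The pads swing forward as they close: fully open they stand 13 mm farther back than shut.
Start: joints at [1.106, 0.351, 1.652, -0, 1.139, -0.085], TCP at [203.872, 510.804, 231.29] pointing down, gripper open.
Joint ranges: [-2.75, 2.75], [-0.79, 2.1], [0.01, 2.65], [-1.57, 4.71], [0.07, 3.14], [-2.87, 2.87]. Speed limits (rad/s): [2.22, 2.22, 2.79, 3.14, 3.14, 3.14].

INTERFACE

Orientations are given as a rotation vector (axis times angle).
In Python, from workcell import manip, vision gives the robot as it stands. The module is installed in compiled form; this text tells all that it offers.
- The arm moves only by the shell command python3 -m inch 'ROWS' [FORCE]. ROWS is JSON, a list of rows, each a list of 7 numbers: the closure, from -1 (fully open) to 1 (shut), so that 0 is half open, then the shift along the world's x, y, z in mm, then the turn, a rotation vector about the world's x, y, z in rad. A call has exactly 10 rows; each row shifts and turns the commanded pose from where the row before left it; what a row does not reach is not made up. A row lasts 1/12 s, in which the tool goes at most 41.7 mm and 7.16 degrees, less where a joint would pass 70% of its speed; a pose out of reach is approached as far as the arm can. A call is refused whole if a number of a shift passes 41.7 or a number of a turn 0.125, either way. A call with a gripper value outside its range is refused whole. The fingers move at their own pace and stop on an object; FORCE is the grip in N (left out, the last holds). Time passes only in rows, so rows that do not move let the fingers close, or fill a call up. It gives the time, the measured TCP pose, the force, the opening and the grip force at its end, in the units of the state.
- manip.get_state(): the state, without advancing time (a new reading comes with each control period).
- vision.grab_frame(name): name is "side" or "top" or "wrist"; returns a dict with "pixels" (420x560x3 uint8, red, green, blue), "mtx" (3x3 intrinsics, pixels), "pose" (4x4, takes a point from camera to world coordinates); the wrist camera has in their place "hand_eye" (4x4, takes a point from camera to tool coordinates, whose origin is the TCP and whose axes are the flange's). Camera axes: x right, y up, looking along -z (the intrinsics and any distortion apply to the point x, -y, -z); pixel columns grow to the right and rows downward; lengths in mm; the calibration is good to about 2 mm. The wrist camera is an equidistant fisheye: a pixel r from the principal point sees the ray r / f radians off the axis. A picture is of the moment at which its call begins: read the wrist's pose just before it. There is no depth.
- manip.job_done(): hands the job in; it is judged then, once.
The state is a dict: "time": time; "joints": joint angles; "joint_vel": joint speeds; "joint_efforts": joint torques, N m; "ee_pos": TCP position; "tcp_rot": TCP orientation; "wrist_force": force on the tool from outside, world axes, zero at the start; "torque": the same for the moment, N m; "finger_gap": opening from 0.0 (shut) to 1.0 (fully open); "grasp_force": force on a finger pad.
Only numpy, scipy, OpenCV 4.12 (cv2) and the standard library are available. Lean on these libraries where they do the work, as an engineer would, in place of code of your own. Each camera call takes 0.05 s, during which the arm holds its last target. There are 200 camera calls.

## Working session

There is one attempt and no reset: what is moved stays moved. The work goes in short steps, Python scripts to look and compute and a shell command to move; the robot and the scene stay as the last step left them, time stands still between calls to the robot, and variables do not carry over. Pictures are saved under pics/ and viewed, at most 10 in all, crops included, and the job is handed in when it is done.

```bash
mkdir -p pics
python3 - <<'E'
from workcell import manip, vision
import cv2, numpy as np
for n in ["top","side"]:
    f=vision.grab_frame(n); cv2.imwrite(f"pics/{n}0.png",f["pixels"][:,:,::-1]); print(n,np.round(f["mtx"],2).tolist(),np.round(f["pose"],3).tolist(),[k for k in f])
s=manip.get_state();print(s["time"],s["ee_pos"],s["tcp_rot"],s["wrist_force"])
E
```

```text
top [[493.96, 0.0, 285.45], [0.0, 493.96, 214.63], [0.0, 0.0, 1.0]] [[0.026, 0.983, -0.184, 385.867], [-1.0, 0.025, -0.008, -79.942], [-0.004, 0.184, 0.983, 1104.658], [0.0, 0.0, 0.0, 1.0]] ['pixels', 'mtx', 'pose']
side [[399.08, 0.0, 269.89], [0.0, 399.08, 212.23], [0.0, 0.0, 1.0]] [[0.871, 0.225, -0.436, 198.015], [-0.491, 0.405, -0.772, -799.103], [0.002, 0.886, 0.463, 489.062], [0.0, 0.0, 0.0, 1.0]] ['pixels', 'mtx', 'pose']
0.1 [203.76353199 510.55388548 230.8147486 ] [-5.92970035e-01 -3.08483356e+00  1.59828359e-03] [-0.21789369  0.33940482  0.52142315]
```

View pics/top0.png

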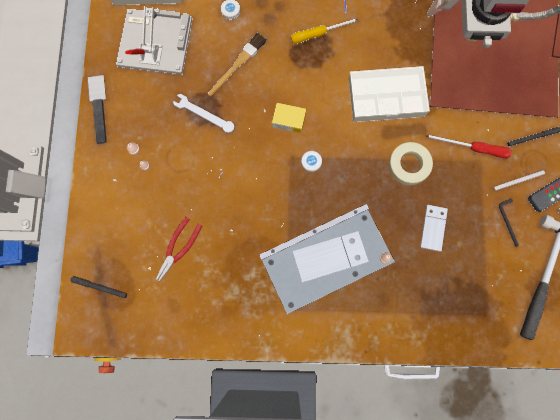

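View pics/side0.png

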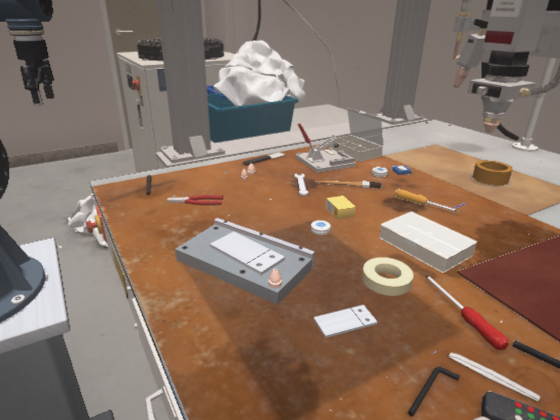

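The top view shows the block at about (327,258) with its fence from (262,256) to (367,207). One plate lies on the block at (330,258), about 68 px long, and a second lies on the worktop at (434,228), about 45 px long. The longer one on the block fits 150x70 and the job. The copper nozzle is at (387,257), at the block's front right corner. I'll confirm this in an enlarged crop and measure.

```bash
cat > h.py <<'E'
from workcell import manip, vision
import cv2, numpy as np
def ray(f,uv,z):
    uv=np.atleast_2d(uv).astype(float);K=f["mtx"];T=np.array(f["pose"])
    d=np.c_[(uv[:,0]-K[0][2])/K[0][0],-(uv[:,1]-K[1][2])/K[1][1],-np.ones(len(uv))]@T[:3,:3].T
    return T[:3,3]+d*((z-T[2,3])/d[:,2])[:,None]
def proj(f,P):
    T=np.array(f["pose"]);K=f["mtx"];c=(np.atleast_2d(P)-T[:3,3])@T[:3,:3]
    return np.c_[K[0][2]-K[0][0]*c[:,0]/c[:,2],K[1][2]+K[1][1]*c[:,1]/c[:,2]]
def rect(pts):
    (c,s,a)=cv2.minAreaRect(pts[:,:2].astype(np.float32)); return c,s,a
E
python3 - <<'E'
from h import *
f=vision.grab_frame("top");im=f["pixels"][:,:,::-1].copy()
cv2.imwrite("pics/crop1.png",cv2.resize(im[190:320,250:450],None,fx=4,fy=4,interpolation=cv2.INTER_CUBIC))
hsv=cv2.cvtColor(im,cv2.COLOR_BGR2HSV)
for (u,v) in [(300,272),(330,258),(310,285),(285,247),(434,228),(345,222)]: print((u,v),hsv[v,u])
E
```

```text
(300, 272) [112  12 228]
(330, 258) [113  13 229]
(310, 285) [106  22 177]
(285, 247) [120  11 214]
(434, 228) [117  12 226]
(345, 222) [107  23 178]
```

View pics/crop1.png

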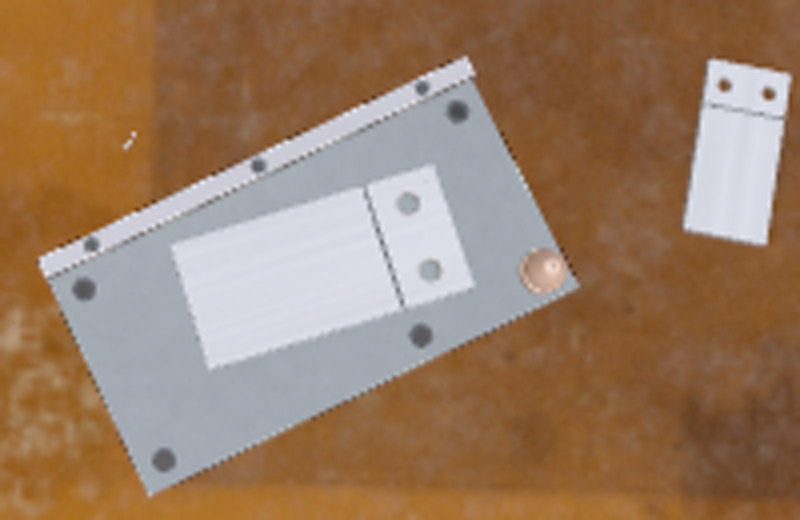

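The crop shows the larger plate on the block (crop corners (172,242), (435,165), (475,288), (210,368)). Its line is at (385,247) and its holes point to the right-hand end. The one on the right at (740,150) is the smaller decoy. The nozzle is at (543,270).

```bash
cat >> h.py <<'E'
def masks(im):
    hsv=cv2.cvtColor(im,cv2.COLOR_BGR2HSV); H,S,V=cv2.split(hsv)
    grey=((S<45)&(V>130)).astype(np.uint8)
    br=((S<30)&(V>203)).astype(np.uint8)
    return grey,br
def scene():
    f=vision.grab_frame("top");im=f["pixels"][:,:,::-1].copy()
    g,b=masks(cv2.resize(im,None,fx=4,fy=4,interpolation=cv2.INTER_CUBIC))
    return f,im,g,b
def comps(m,lo=1500,ctr=None):
    cs,_=cv2.findContours(m,cv2.RETR_EXTERNAL,cv2.CHAIN_APPROX_NONE)
    return [ (c[:,0,:]+.5)/4-.5 for c in cs if cv2.contourArea(c)>lo]
def inblk(P,c,yaw):
    R=np.array([[np.cos(yaw),np.sin(yaw)],[-np.sin(yaw),np.cos(yaw)]]);return (np.atleast_2d(P)[:,:2]-c)@R.T
E
python3 - <<'E'
from h import *
f,im,g,b=scene()
for nm,m,z in (("grey",g,30),("bright",b,38)):
    for c in comps(m):
        u=c.mean(0)
        if 250<u[0]<400 and 195<u[1]<320:
            r=rect(ray(f,c,z)); print(nm,np.round(u,1),np.round(r[0],1),np.round(r[1],1),round(r[2],2))
            if nm=="bright": print(np.round(rect(ray(f,c,42))[0:3][0],1),rect(ray(f,c,42))[1])
# corners by eye of crop (px = x/4+250 ...)
P=lambda l:np.array(l)/4.+[250,190]-.375
print("blk bottom corners", ray(f,P([[150,495],[578,287],[472,75]]),30).round(1))
print("fence", ray(f,P([[40,262],[468,58]]),42).round(1))
print("nozzle top", ray(f,P([[545,268]]),62).round(1))
E
```

```text
grey [330.4 258.5] [ 494.  -164.2] [141.9 263.4] 26.96
bright [321. 259.] [ 489.8 -150. ] [ 70.8 109.5] 18.58
[ 489.4 -149.8] (70.49774932861328, 109.04827117919922)
bright [354.6 248.6] [ 514.2 -222.8] [70.8 39. ] 18.32
[ 513.7 -222.2] (70.57025146484375, 38.83810806274414)
bright [293.3 240.9] [527.4 -89.3] [11.5 94.7] 26.91
[526.9 -89.2] (11.491451263427734, 94.34416961669922)
bright [334.6 221.3] [ 573.3 -179.4] [11.3 93.5] 26.77
[ 572.6 -179.1] (11.274215698242188, 93.12236785888672)
blk bottom corners [[ 372.4  -80.    30. ]
 [ 489.2 -309.6   30. ]
 [ 605.3 -252.7   30. ]]
fence [[ 494.2  -17.6   42. ]
 [ 612.3 -248.6   42. ]]
nozzle top [[ 495.8 -285.5   62. ]]
```

```bash
python3 -m inch '[[1,11,-35,-5,0,0,-0.036],[1,11,-35,-5,0,0,-0.036],[1,11,-35,-5,0,0,-0.036],[1,11,-35,-5,0,0,-0.036],[1,11,-35,-5,0,0,-0.036],[1,11,-35,-5,0,0,-0.036],[1,11,-35,-5,0,0,-0.036],[1,11,-35,-5,0,0,-0.036],[1,11,-35,-5,0,0,-0.036],[1,11,-35,-5,0,0,-0.036]]' 40 && python3 -m inch '[[1,11,-35,-6,0,0,-0.036],[1,11,-35,-6,0,0,-0.036],[1,11,-35,-6,0,0,-0.036],[1,11,-35,-6,0,0,-0.036],[1,11,-35,-6,0,0,-0.036],[1,11,-35,-6,0,0,-0.036],[1,11,-35,-6,0,0,-0.036],[1,11,-35,-6,0,0,-0.036],[1,11,-35,-6,0,0,-0.036],[1,11,-35,-6,0,0,-0.036]]'
```

```text
time: 1.03
ee_pos: [313.9, 159.2, 181.2]
tcp_rot: [1.138, 2.928, 0.001]
wrist_force: [1.2, 0.9, 1.2]
finger_gap: 0.005
grasp_force: 0.0
time: 1.87
ee_pos: [424.0, -191.2, 120.9]
tcp_rot: [-1.645, -2.677, -0.0]
wrist_force: [0.6, 0.7, -0.1]
finger_gap: -0.001
grasp_force: 0.0
```

```bash
python3 -m inch '[[1,6,-10,-8,0,0,0],[1,6,-10,-8,0,0,0],[1,6,-10,-8,0,0,0],[1,6,-10,-8,0,0,0],[1,6,-8,-8,0,0,0],[1,1,0,-5,0,0,0],[1,0,0,-5,0,0,0],[1,0,0,-5,0,0,0],[1,0,0,-5,0,0,0],[1,0,0,0,0,0,0]]'
python3 - <<'E'
from h import *
print(manip.get_state()["ee_pos"])
w=vision.grab_frame("wrist")["pixels"][:,:,::-1]
t=vision.grab_frame("top")["pixels"][:,:,::-1][180:330,240:440]
s=vision.grab_frame("side")["pixels"][:,:,::-1][200:320,150:330]
a=cv2.resize(w,(400,300));b=cv2.resize(t,(400,300));c=cv2.resize(s,(400,267))
o=np.zeros((600,800,3),np.uint8);o[:300,:400]=a;o[:300,400:]=b;o[300:567,:400]=c
cv2.imwrite("pics/c2.png",o)
E
```

```text
time: 2.7
ee_pos: [454.3, -236.6, 60.6]
tcp_rot: [-1.641, -2.678, -0.0]
wrist_force: [0.5, 0.1, 0.5]
finger_gap: -0.003
grasp_force: 0.0
[ 454.31442521 -236.5565379    60.55309498]
```

View pics/c2.png

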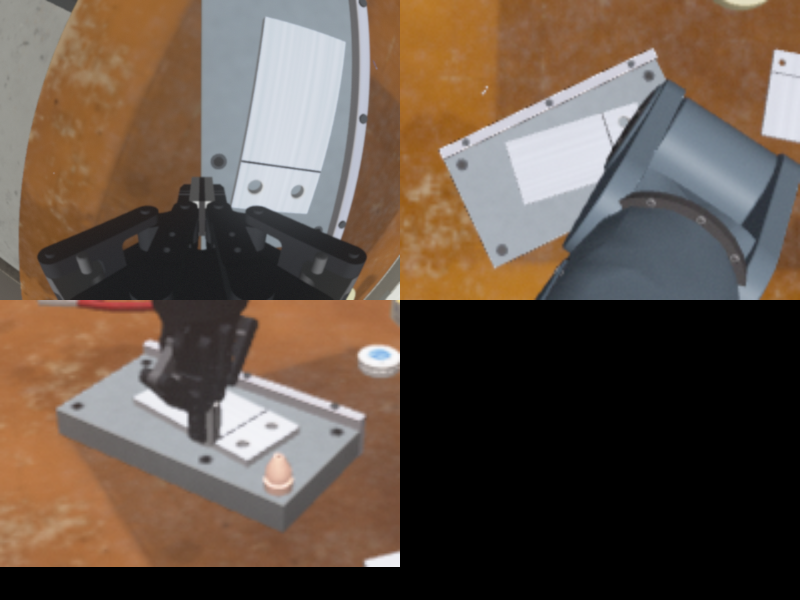

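The fingers are in front of the near side at the plate's right half. They're clear of the plate and the nozzle, and the nozzle is upright. Next I'll lower them and push gently along block +x.

```bash
python3 -m inch '[[1,0,-1,-7,0,0,0],[1,0,-1,-7,0,0,0],[1,0,0,-7,0,0,0],[1,0,0,-4,0,0,0],[1,0,0,-2.5,0,0,0],[1,0,0,0,0,0,0],[1,1.8,0.9,0,0,0,0],[1,1.8,0.9,0,0,0,0],[1,1.8,0.9,0,0,0,0],[1,1.8,0.9,0,0,0,0]]'; python3 -m inch '[[1,2.2,1.1,0,0,0,0],[1,2.2,1.1,0,0,0,0],[1,2.2,1.1,0,0,0,0],[1,2.2,1.1,0,0,0,0],[1,2.2,1.1,0,0,0,0],[1,2.2,1.1,0,0,0,0],[1,2.2,1.1,0,0,0,0],[1,2.2,1.1,0,0,0,0],[1,2.2,1.1,0,0,0,0],[1,2.2,1.1,0,0,0,0]]'
cat >> h.py <<'E'
C=np.array([493.2,-163.5]);Y=np.radians(26.9)
def tcpb(): 
    s=manip.get_state();F=np.array(s["wrist_force"]);print("tcp in block",inblk(s["ee_pos"][:2],C,Y).round(1),"z",round(s["ee_pos"][2],1),"F block",inblk(F[:2],0,Y).round(1),"Fz",F[2].round(1),"t",s["time"])
E
python3 -c "from h import *;tcpb()"
```

```text
time: 3.68
ee_pos: [462.5, -235.6, 34.0]
tcp_rot: [1.641, 2.678, 0.0]
wrist_force: [0.0, 0.3, -0.2]
finger_gap: 0.003
grasp_force: 0.0
time: 4.52
ee_pos: [484.3, -224.5, 33.8]
tcp_rot: [1.642, 2.678, -0.0]
wrist_force: [-0.6, -1.4, -0.4]
finger_gap: 0.005
grasp_force: 0.3
tcp in block [[-35.6 -50.4]] z 33.8 F block [[-1.2 -1. ]] Fz -0.4 t 4.5167
```

```bash
python3 -m inch '[[1,0.9,0.45,0,0,0,0],[1,0.9,0.45,0,0,0,0],[1,0.9,0.45,0,0,0,0],[1,0.9,0.45,0,0,0,0],[1,0.9,0.45,0,0,0,0],[1,0.9,0.45,0,0,0,0],[1,0.9,0.45,0,0,0,0],[1,0.9,0.45,0,0,0,0],[1,0,0,0,0,0,0],[1,0,0,0,0,0,0]]'
python3 - <<'E'
from h import *
tcpb()
w=vision.grab_frame("wrist")["pixels"][:,:,::-1]
s=vision.grab_frame("side")["pixels"][:,:,::-1][200:320,150:330]
cv2.imwrite("pics/c3.png",np.hstack([cv2.resize(w,(400,300)),cv2.resize(s,(400,300))]))
E
```

```text
time: 5.35
ee_pos: [491.3, -220.9, 33.8]
tcp_rot: [1.642, 2.678, 0.0]
wrist_force: [-0.8, -0.5, 1.4]
finger_gap: -0.0
grasp_force: 0.0
tcp in block [[-27.7 -50.4]] z 33.8 F block [[-0.9 -0. ]] Fz 1.4 t 5.35
```

View pics/c3.png

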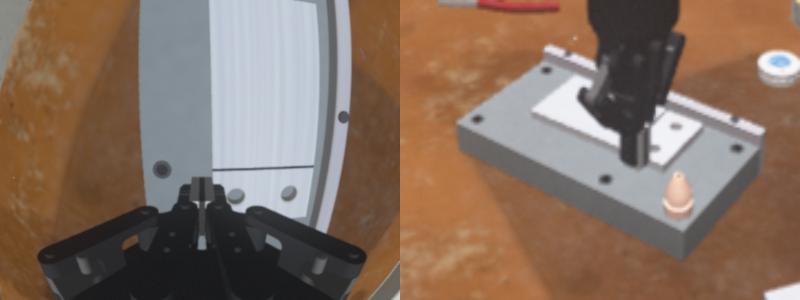

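The plate is now about parallel to the fence, with a gap of roughly 10 mm. The finger is at its right half, and the nozzle is untouched. I'll back off a little, move to the plate's middle and push on.

```bash
python3 -m inch '[[1,-4.5,-2.2,0,0,0,0],[1,-7,12,0,0,0,0],[1,-7,12,0,0,0,0],[1,-5,10,0,0,0,0],[1,0,0,0,0,0,0],[1,1.8,0.9,0,0,0,0],[1,1.8,0.9,0,0,0,0],[1,1.8,0.9,0,0,0,0],[1,1.3,0.7,0,0,0,0],[1,1.3,0.7,0,0,0,0]]'; python3 -c "from h import *;tcpb()"; python3 -m inch '[[1,0.9,0.45,0,0,0,0],[1,0.9,0.45,0,0,0,0],[1,0.9,0.45,0,0,0,0],[1,0.9,0.45,0,0,0,0],[1,0.9,0.45,0,0,0,0],[1,0,0,0,0,0,0],[1,0,0,0,0,0,0],[1,0,0,0,0,0,0],[1,0,0,0,0,0,0],[1,0,0,0,0,0,0]]'; python3 -c "from h import *;tcpb()"
```

```text
time: 6.28
ee_pos: [476.0, -185.3, 33.8]
tcp_rot: [1.642, 2.678, -0.0]
wrist_force: [-0.4, -0.4, 1.0]
finger_gap: 0.0
grasp_force: 0.7
tcp in block [[-25.2 -11.7]] z 33.8 F block [[-0.6 -0.2]] Fz 1.0 t 6.2833
time: 7.12
ee_pos: [480.3, -182.8, 33.8]
tcp_rot: [1.642, 2.678, 0.0]
wrist_force: [0.5, -0.0, -0.2]
finger_gap: 0.002
grasp_force: 0.0
tcp in block [[-20.3 -11.4]] z 33.8 F block [[ 0.5 -0.2]] Fz -0.2 t 7.1167
```

```bash
python3 -m inch '[[1,0.5,0.25,0,0,0,0],[1,0.5,0.25,0,0,0,0],[1,0.5,0.25,0,0,0,0],[1,0.5,0.25,0,0,0,0],[1,0.5,0.25,0,0,0,0],[1,0.5,0.25,0,0,0,0],[1,0.5,0.25,0,0,0,0],[1,0.5,0.25,0,0,0,0],[1,0,0,0,0,0,0],[1,0,0,0,0,0,0]]'
python3 - <<'E'
from h import *
tcpb()
w=vision.grab_frame("wrist")["pixels"][:,:,::-1]
s=vision.grab_frame("side")["pixels"][:,:,::-1][200:320,150:330]
cv2.imwrite("pics/c4.png",np.hstack([cv2.resize(w,(400,300)),cv2.resize(s,(400,300))]))
E
```

```text
time: 7.95
ee_pos: [483.1, -181.0, 33.6]
tcp_rot: [-1.64, -2.677, 0.002]
wrist_force: [-8.9, -5.0, 4.6]
finger_gap: -0.001
grasp_force: 5.4
tcp in block [[-16.9 -11.1]] z 33.6 F block [[-10.2  -0.4]] Fz 4.6 t 7.95
```

View pics/c4.png

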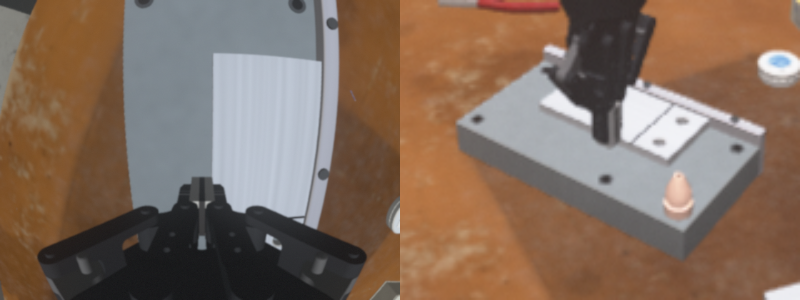

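Contact with the fence at 10 N, and the plate looks about flush in both views. Now I'll back off and go round to the left-hand end.

```bash
python3 -m inch '[[1,-9,-4.5,0,0,0,0],[1,-13,25.5,0,0,0,0],[1,-13,25.5,0,0,0,0],[1,-13,25.5,0,0,0,0],[1,-13,25.5,0,0,0,0],[1,0,0,0,0,0,0],[1,14,7,0,0,0,0],[1,14,7,0,0,0,0],[1,15,8,0,0,0,0],[1,0,0,0,0,0,0]]'
python3 - <<'E'
from h import *
tcpb()
f,im,g,b=scene()
cv2.imwrite("pics/c5.png",cv2.resize(im[190:320,250:450],None,fx=4,fy=4,interpolation=cv2.INTER_CUBIC))
for c in comps(b):
    u=c.mean(0)
    if 250<u[0]<400 and 195<u[1]<320:
        P=ray(f,c,38);box=cv2.boxPoints(rect(P));r=rect(P);print(np.round(r[1],1),round(r[2],2),"blk corners",inblk(box,C,Y).round(1).tolist())
E
```

```text
time: 8.88
ee_pos: [469.1, -61.1, 34.3]
tcp_rot: [1.639, 2.676, 0.002]
wrist_force: [0.4, -0.9, 0.4]
finger_gap: -0.003
grasp_force: 0.0
tcp in block [[ 24.9 102.2]] z 34.3 F block [[-0. -1.]] Fz 0.4 t 8.8833
[ 83. 125.] 26.94 blk corners [[-13.1, 26.6], [-13.0, -98.3], [70.0, -98.3], [70.0, 26.7]]
```

View pics/c5.png

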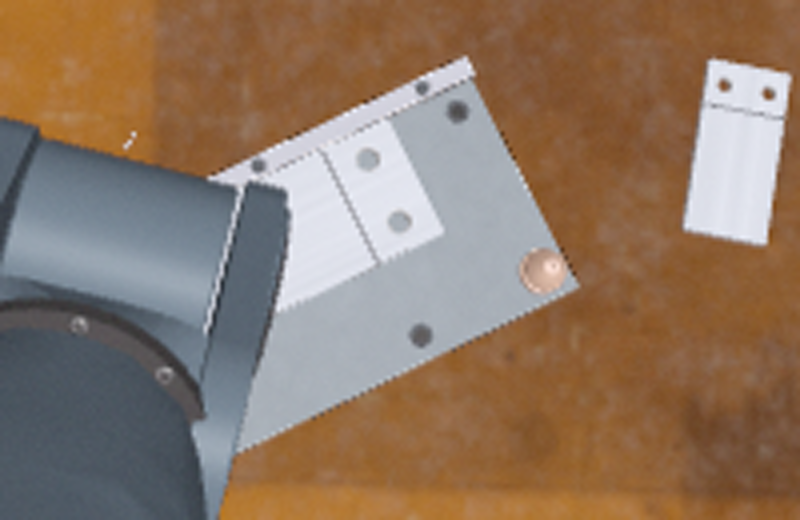

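The plate is flush with the fence (near side at x = -13). Its right-hand end runs from crop (392,118) to (443,234), and the line from (322,150) to (380,264).

Run:
```python
from h import *
T=vision.grab_frame("top")
P=lambda l:np.array(l)/4.+[250,190]-.375
print(inblk(ray(T,P([[392,118],[443,234],[322,150],[380,264]]),38),C,Y).round(1))
print("blk right corners",inblk(ray(T,P([[578,287],[472,75]]),30),C,Y).round(1))
```

```text
[[ 56.2 -77.8]
 [-12.7 -74. ]
 [ 56.8 -35.3]
 [-12.6 -35.9]]
blk right corners [[ -69.6 -128.5]
 [  59.6 -130.2]]
```

```bash
python3 -m inch '[[1,1.8,-3.6,0,0,0,0],[1,1.8,-3.6,0,0,0,0],[1,1.8,-3.6,0,0,0,0],[1,1.8,-3.6,0,0,0,0],[1,1.8,-3.6,0,0,0,0],[1,1.8,-3.6,0,0,0,0],[1,1.8,-3.6,0,0,0,0],[1,1.8,-3.6,0,0,0,0],[1,1.8,-3.6,0,0,0,0],[1,1.8,-3.6,0,0,0,0]]'; python3 -c "from h import *;tcpb()"; python3 -m inch '[[1,1.8,-3.6,0,0,0,0],[1,1.8,-3.6,0,0,0,0],[1,1.8,-3.6,0,0,0,0],[1,1.8,-3.6,0,0,0,0],[1,1.8,-3.6,0,0,0,0],[1,1.8,-3.6,0,0,0,0],[1,1.8,-3.6,0,0,0,0],[1,1.8,-3.6,0,0,0,0],[1,1.8,-3.6,0,0,0,0],[1,0,0,0,0,0,0]]'
python3 - <<'E'
from h import *
tcpb()
w=vision.grab_frame("wrist")["pixels"][:,:,::-1]
s=vision.grab_frame("side")["pixels"][:,:,::-1][200:320,150:330]
cv2.imwrite("pics/c6.png",np.hstack([cv2.resize(w,(400,300)),cv2.resize(s,(400,300))]))
E
```

```text
time: 9.82
ee_pos: [484.3, -97.7, 33.7]
tcp_rot: [-1.642, -2.678, 0.0]
wrist_force: [-1.7, 0.5, 0.9]
finger_gap: 0.001
grasp_force: 0.9
tcp in block [[21.8 62.7]] z 33.7 F block [[-1.3  1.2]] Fz 0.9 t 9.8167
time: 10.65
ee_pos: [501.1, -130.5, 33.9]
tcp_rot: [1.642, 2.677, 0.0]
wrist_force: [-0.0, 0.5, -0.0]
finger_gap: -0.002
grasp_force: 0.0
tcp in block [[22.  25.9]] z 33.9 F block [[0.2 0.5]] Fz -0.0 t 10.65
```

View pics/c6.png

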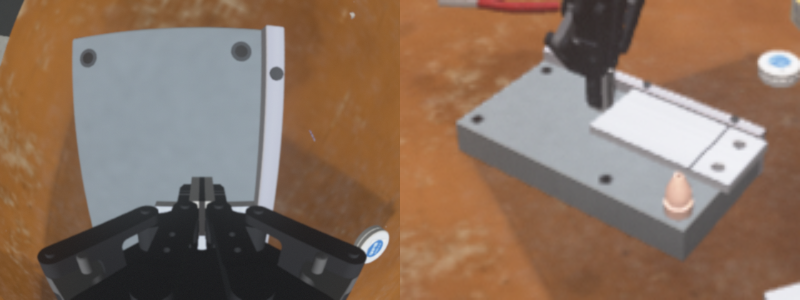

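The plate is sliding flush, with its right-hand end a little past the block's end. The nozzle is clear. About 35 mm remain by the finger geometry, so I'll push 28 and measure.

```bash
python3 -m inch '[[1,1.6,-3.1,0,0,0,0],[1,1.6,-3.1,0,0,0,0],[1,1.6,-3.1,0,0,0,0],[1,1.6,-3.1,0,0,0,0],[1,1.6,-3.1,0,0,0,0],[1,1.6,-3.1,0,0,0,0],[1,1.6,-3.1,0,0,0,0],[1,1.6,-3.1,0,0,0,0],[1,0,0,0,0,0,0],[1,0,0,0,0,0,0]]'
python3 - <<'E'
from h import *
tcpb()
a=vision.grab_frame("top")["pixels"][:,:,::-1][190:290,320:420]
s=vision.grab_frame("side")["pixels"][:,:,::-1][220:320,230:330]
cv2.imwrite("pics/c7.png",np.hstack([cv2.resize(x,(400,400),interpolation=cv2.INTER_CUBIC) for x in (a,s)]))
E
```

```text
time: 11.58
ee_pos: [513.6, -154.8, 33.8]
tcp_rot: [1.642, 2.678, 0.0]
wrist_force: [1.0, -0.5, -0.0]
finger_gap: -0.002
grasp_force: 0.0
tcp in block [[22.1 -1.5]] z 33.8 F block [[ 0.6 -0.9]] Fz -0.0 t 11.5833
```

View pics/c7.png

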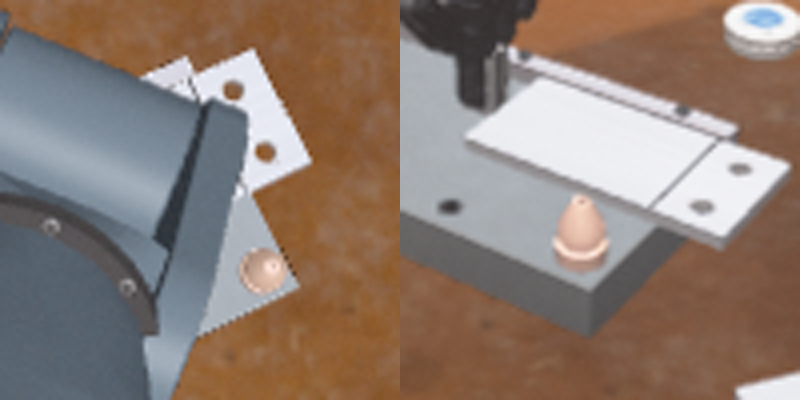

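In the top view the plate's right-hand end runs from (255,48) to (311,160) and the block's corner is at (298,287). In the side view the scribed line ends at (252,208) on the near side and (318,140) on the far side.

Run:
```python
from h import *
T=vision.grab_frame("top");S=vision.grab_frame("side")
p=lambda l,o:np.array(l)/4.+o-.375
print("top end",inblk(ray(T,p([[255,48],[311,160]],[320,190]),38),C,Y).round(1).tolist())
print("top blk corner",inblk(ray(T,p([[298,287]],[320,190]),30),C,Y).round(1).tolist())
print("side line, end",inblk(ray(S,p([[252,208],[318,140],[322,240],[390,163]],[230,220]),38),C,Y).round(1).tolist())
print("side blk edge at plate, bottom-near top corner",inblk(ray(S,p([[287,235],[190,290]],[230,220]),30),C,Y).round(1).tolist())
```

```text
top end [[57.3, -166.6], [-11.2, -165.3]]
top blk corner [[-69.6, -128.5]]
side line, end [[-10.9, -126.3], [57.6, -124.4], [-14.2, -165.8], [59.5, -163.9]]
side blk edge at plate, bottom-near top corner [[-10.5, -145.5], [-70.0, -129.5]]
```

The overhang is about 36 mm, so it needs about 4 more. I'll nudge slowly and measure again.

```bash
python3 -m inch '[[1,0.4,-0.7,0,0,0,0],[1,0.4,-0.7,0,0,0,0],[1,0.3,-0.7,0,0,0,0],[1,0.4,-0.7,0,0,0,0],[1,0.3,-0.7,0,0,0,0],[1,0.3,-0.7,0,0,0,0],[1,0,0,0,0,0,0],[1,0,0,0,0,0,0],[1,-7,14,0,0,0,0],[1,-9,18,0,0,0,0]]'; python3 -c "from h import *;tcpb()"; python3 -m inch '[[1,-9,18,4,0,0,0],[1,-9,18,10,0,0,0],[1,-12,22,10,0,0,0],[1,-12,22,10,0,0,0],[1,-12,22,10,0,0,0],[1,-12,22,10,0,0,0],[1,-12,22,5,0,0,0],[1,-12,22,0,0,0,0],[1,0,0,0,0,0,0],[1,0,0,0,0,0,0]]'
python3 - <<'E'
from h import *
f,im,g,b=scene();S=vision.grab_frame("side");s=S["pixels"][:,:,::-1]
cv2.imwrite("pics/c8.png",np.hstack([cv2.resize(x,(400,400),interpolation=cv2.INTER_CUBIC) for x in (im[190:290,320:420],s[220:320,230:330])]))
for c in comps(b):
    u=c.mean(0)
    if 250<u[0]<420 and 180<u[1]<320:
        P=ray(f,c,38);r=rect(P);print(np.round(r[1],1),round(r[2],2),"blk corners",inblk(cv2.boxPoints(r),C,Y).round(1).tolist())
E
```

```text
time: 12.62
ee_pos: [499.8, -127.3, 33.9]
tcp_rot: [1.643, 2.676, 0.0]
wrist_force: [0.2, 0.7, 0.9]
finger_gap: -0.002
grasp_force: 0.0
tcp in block [[22.3 29.3]] z 33.9 F block [[0.5 0.5]] Fz 0.9 t 12.6167
time: 13.45
ee_pos: [409.3, 41.8, 93.0]
tcp_rot: [1.639, 2.679, 0.0]
wrist_force: [-0.2, 0.2, 0.2]
finger_gap: 0.002
grasp_force: 0.0
[11.6 94.7] 26.91 blk corners [[58.2, 98.1], [58.3, 3.4], [69.9, 3.4], [69.9, 98.1]]
[ 83.5 126.3] 26.61 blk corners [[-13.0, -3.2], [-13.6, -129.5], [69.9, -129.9], [70.6, -3.6]]
[69.3 39.3] 26.02 blk corners [[-11.5, -129.4], [-12.1, -168.6], [57.2, -169.7], [57.8, -130.4]]
```

View pics/c8.png

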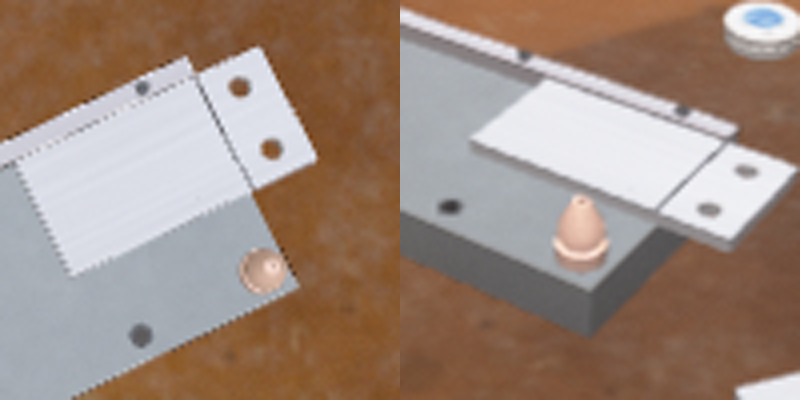

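The line lies over the block's edge, at y about -130, with the end at -169. The plate is flush with the fence, both holes hang free, and the nozzle hasn't moved. The arm is clear.

```bash
python3 -c "
from workcell import manip
print(manip.job_done())"
```

```text
the job is handed in; nothing more can be done
None
```

I handed the job in at about 14 s of the 54 s; the hand-in call gave no verdict. In the last pictures the plate lies flat and flush against the fence, overhanging the right-hand end by about 39 mm with both bolt holes free. The nozzle stands where it was, and I did not measure the other loose things again at the end.

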